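Hold the inlay press down with the dead-man lever

TASK

Start up the air press and hold the glued inlay down in the stone panel: push the round key fully down and let it come up, then do the same with the square key, and leave the oblong vent key and the loose things on the bench alone. Then push the dead-man lever's paddle down gently until the lever is level, its pointer between the two bars of the gauge and never down past the lower bar, or the pad crushes the inlay. Keep it steady there for at least three seconds and finish with the gripper still holding it down: do not let go.

Things in the scene. Friction and masses are not known exactly. Their poses are not given: they have to be found in the camera images.
- round_top (a point): Centre of the top face of a round key 30 mm across, black plastic, on its own grey push-button box (56 x 56 x 38 mm high, fixed to the bench). The key stands 12 mm proud of the box, its top 50 mm above the bench when up; z points up. The three boxes stand in a row along y, in any order.
- round_key (a joint): Travel of the round key: 0 up, 0.006 m fully down; spring return, 2 N to start and 5 N fully down.
- square_top (a point): Centre of the top face of a square key 30 x 30 mm, black plastic, on its own grey push-button box (56 x 56 x 38 mm high, fixed to the bench). The key stands 12 mm proud of the box, its top 50 mm above the bench when up; z points up. The three boxes stand in a row along y, in any order.
- square_key (a joint): Travel of the square key: 0 up, 0.006 m fully down; spring return, 2 N to start and 5 N fully down.
- oblong_top (a point): Centre of the top face of a narrow oblong key 14 x 46 mm (long side along the point's y), black plastic, on its own grey push-button box (56 x 56 x 38 mm high, fixed to the bench). The key stands 12 mm proud of the box, its top 50 mm above the bench when up; z points up. The three boxes stand in a row along y, in any order.
- oblong_key (a joint): Travel of the oblong key: 0 up, 0.006 m fully down; spring return, 2 N to start and 5 N fully down.
- paddle_top (a point): Centre of the top face of the black paddle (56 mm long x 36 mm wide x 12 mm thick) at the free end of the dead-man lever; moves with it. Its x axis runs along the lever towards the hinge, z is normal to the paddle (up). At rest the lever slopes up 0.2 rad towards the paddle, whose top centre is then about 134 mm above the bench; with the lever level it is 106 mm above the bench.
- lever_hinge (a point): Fixed point on the hinge axis of the lever, 100 mm above the bench, at the same height as the lever's centre line when level. x points level along the lever away from the paddle; the hinge axis is along y. The paddle centre is 140 mm from the hinge towards -x; with the lever level the paddle's top centre is at (-0.140, 0, +0.006) m here.
- lever (a joint): Angle of the dead-man lever: 0 at rest (sloping up), grows as the paddle goes down, 0.2 rad = level, 0.42 rad = bottom stop. Spring return: at the paddle about 3.5 N to start, 6.5 N at level, 10 N at the stop.
- gauge (a point): Point midway between the two small horizontal bars (5 mm thick, 26 mm apart centre to centre) of the upright aluminium gauge strip, whose top is 135 mm above the bench, 41 mm to the +y side of the lever. Level brings the thin steel pointer (5 mm thick) that sticks out of the paddle's +y side, 13 mm nearer the free end than the paddle's centre, midway between the bars.
- press: Glue press, fixed to the bench: dark steel base plate 260 (x) x 270 (y) x 12 mm, origin at the centre of its underside. On its -y half a pale stone panel with a round inlay under a green C-frame (230 mm tall) with an air cylinder (cap 246 mm) over (0, -0.062) m; on its +y half the lever, hinged between cheeks 112 mm tall at (0.095, 0.085) m, its level paddle at (-0.045, 0.085) m.
- pad (a joint): How far the rubber pad has come down from rest (m): it follows the lever at 0.12 m per rad, 0.024 m (just on the inlay) when the lever is level.
- mallet: Bystander: mason's mallet standing on its white head (86 mm wide, 98 mm tall), wooden handle up, 246 mm tall; origin under the head.
- brush: Bystander: dusting brush lying on the bench; origin at its underside.
- chisel: Bystander: steel chisel lying on the bench, 165 mm long, 16 mm thick; origin near its middle.
- offcut: Bystander: pale stone offcut 70 x 45 x 30 mm; origin at the centre of its underside.

How it is judged:
By the outcome, as a careful person would: the job done as asked, in the order asked, and still so for the second after the job is handed in, while the arm keeps its last pose, push and grip.
It also fails if it takes over 48 s, if anything falls off the work surface, if the arm or the gripper's body presses on something with over 40 N, if the wrist force passes 120 N, or if a joint passes its speed limit or range.

ROBOT

A 6-joint arm with a two-finger parallel gripper is mounted at the origin on the work surface. World frame = base frame: x ahead of the robot, y to its left, z up, the work surface at z = 0. Lengths are in mm, angles in rad, forces in N, time in s.
With the tool pointing down it reaches from about 350 to 875 mm from the base axis. Payload 4.2 kg.
Tool frame: the origin (TCP) lies at the very end of the fingers, on their centre line; the grasp point (between the pads) lies 19 mm behind it; z points along the fingers, y is the line along which they close (so a half turn about z gives the same grasp; the last joint's range is limited). The gripper opens to 85 mm and grips with 20 to 120 N. Pads are 22 mm wide; open, the fingers measure 114 mm over their backs; the gripper's body (76 mm by 85 mm) begins 54 mm behind the grasp point. The pads swing forward as they close: fully open they stand 13 mm farther back than shut.
Start: joints at [-1.018, 0.385, 0.008, 0, -1.194, -0.259], TCP at [181.011, -598.192, 198.412] pointing down, gripper open.
Joint ranges: [-3.14, 3.14], [-1.21, 2.06], [-1.07, 1.41], [-3.16, 2.05], [-2.99, -0.16], [-3.1, 3.1]. Speed limits (rad/s): [2.79, 2.79, 3.14, 3.14, 3.14, 3.14].

INTERFACE

Orientations are given as a unit quaternion [x, y, z, w].
In Python, from bench import arm, optics gives the robot as it stands. The module is installed in compiled form; this text tells all that it offers.
- The arm moves only by the tool step_arm, never from a script. Its argument "motion" is a list of rows, each an object with "dr": the turn, a rotation vector about the tool's x, y, z in units of 8 degrees (1.0 is 8 degrees), a list of three; "slide": the shift along the tool's x, y, z in mm, a list of three; "jaw": the finger opening in mm, from 0 to 85.4. A call has exactly 8 rows; each row is the pose to reach, as a shift and turn from the pose commanded when the call began, along the tool's axes at that moment; what a row does not reach only later rows make up. A row lasts 1/8 s, in which the tool goes at most 62.5 mm and 10.7 degrees, less where a joint would pass 70% of its speed; a pose out of reach is approached as far as the arm can. A call with a gripper value outside its range is refused whole. The fingers move at their own pace and stop on an object; the grip force is fixed at half the most. Time passes only in rows, so rows that repeat a pose let the fingers close, or fill a call up. It gives the time, the measured TCP pose, the force, the opening and the grip force at its end, in the units of the state.
- arm.read_state(): the state, without advancing time (a new reading comes with each control period).
- optics.get_image(name): name is "side" or "top" or "wrist"; returns the picture (420x560x3 uint8, blue, green, red); there is no depth.
- optics.camera_info(name): a dict with "camera_matrix" (3x3 intrinsics, pixels), "view" (4x4, takes a point from world to camera coordinates); the wrist camera has in their place "T_tool_cam" (4x4, takes a point from camera to tool coordinates, whose origin is the TCP and whose axes are the flange's). Camera axes: x right, y up, looking along -z (the intrinsics and any distortion apply to the point x, -y, -z); pixel columns grow to the right and rows downward; lengths in mm; the calibration is good to about 2 mm. The wrist camera is an equidistant fisheye: a pixel r from the principal point sees the ray r / f radians off the axis. A picture is of the moment at which its call begins: read the wrist's pose just before it. camera_info takes no time and is no camera call.
- arm.job_done(): hands the job in; it is judged then, once.
The state is a dict: "clock": time; "joints": joint angles; "joint_vel": joint speeds; "joint_efforts": joint torques, N m; "position": TCP position; "ee_rot": TCP orientation; "contact_force": force on the tool from outside, world axes, zero at the start; "wrist_torque": the same for the moment, N m; "gripper_width": finger opening in mm; "grasp_force": force on a finger pad.
Only numpy, scipy, OpenCV 4.12 (cv2) and the standard library are available. Lean on these libraries where they do the work, as an engineer would, in place of code of your own. Each camera call takes 0.05 s, during which the arm holds its last target. There are 200 camera calls.

## Working session

There is one attempt and no reset: what is moved stays moved. The work goes in short steps, Python scripts to look and compute and a tool call to move; the robot and the scene stay as the last step left them, time stands still between calls to the robot, and variables do not carry over. Pictures are saved under pics/ and viewed, at most 10 in all, crops included, and the job is handed in when it is done.

Besides the shell and the picture viewer there is one more tool, called after "Request:" as name(argument=value, ...) on one line, values as JSON. step_arm: Moves the arm, as the interface text tells. Its arguments: {"type":"object","properties":{"motion":{"type":"array","items":{"type":"object","properties":{"dr":{"type":"array","items":{"type":"number"}},"slide":{"type":"array","items":{"type":"number"}},"jaw":{"type":"number"}}}}},"required":["motion"]}

```bash
mkdir -p pics
python3 - <<'E'
from bench import arm, optics
import cv2
s=arm.read_state(); print(s)
for n in("side","top","wrist"):
    im=optics.get_image(n); cv2.imwrite(f"pics/{n}0.png",im); print(n,optics.camera_info(n))
E
```

```text
{'clock': 0.0, 'joints': array([-1.01840043e+00,  3.85536648e-01,  6.58742298e-03, -4.93853641e-04,
       -1.19398557e+00, -2.58573041e-01]), 'joint_vel': array([ 0.00111776, -0.00084745,  0.0008883 ,  0.00052835,  0.00026734,
        0.00140398]), 'joint_efforts': array([-7.26508715e-04, -3.92285872e+01,  1.88400489e+01,  4.18620408e+00,
       -4.66934434e-03, -5.77477820e-06]), 'position': array([ 180.80819435, -597.57540621,  197.31941181]), 'ee_rot': array([-1.46293321e-01,  9.89240652e-01,  1.07306193e-03, -2.10878253e-04]), 'contact_force': array([-0.65156841, -0.14946618,  0.47726418]), 'wrist_torque': array([-0.02738007,  0.00535621,  0.06142907]), 'grasp_force': 0.0, 'gripper_width': 85.28022851891279}
side {'camera_matrix': array([[543.717536  ,   0.        , 276.00248006],
       [  0.        , 543.717536  , 208.10100601],
       [  0.        ,   0.        ,   1.        ]]), 'view': array([[ 9.75705923e-01, -2.18515149e-01, -1.57822905e-02,
        -6.11261840e+02],
       [ 1.67472090e-01,  6.97465658e-01,  6.96774536e-01,
        -8.97249244e+01],
       [-1.41248186e-
[... 512 characters left out ...]
 [-1.05274873e-01,  8.04838439e-03,  9.94410592e-01,
        -1.23765001e+03],
       [ 0.00000000e+00,  0.00000000e+00,  0.00000000e+00,
         1.00000000e+00]])}
wrist {'camera_matrix': array([[325.1922621 ,   0.        , 280.3499848 ],
       [  0.        , 325.1922621 , 208.28131748],
       [  0.        ,   0.        ,   1.        ]]), 'T_tool_cam': array([[-1.01593028e-04,  9.56776558e-01,  2.90824016e-01,
         7.42929195e+01],
       [ 9.99999995e-01,  9.06283674e-05,  5.11715988e-05,
         3.92197028e-01],
       [ 2.26028804e-05,  2.90824019e-01, -9.56776562e-01,
        -1.74547670e+02],
       [ 0.00000000e+00,  0.00000000e+00,  0.00000000e+00,
         1.00000000e+00]])}
```

View pics/side0.png

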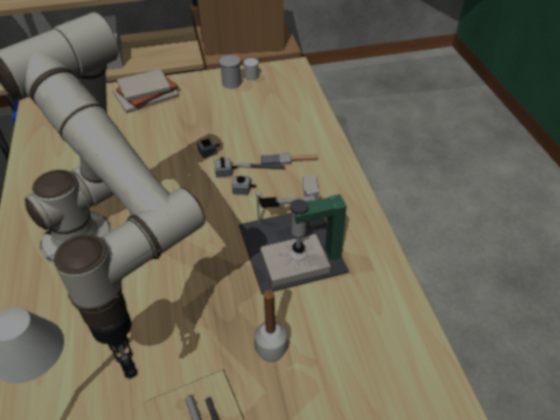

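View pics/top0.png

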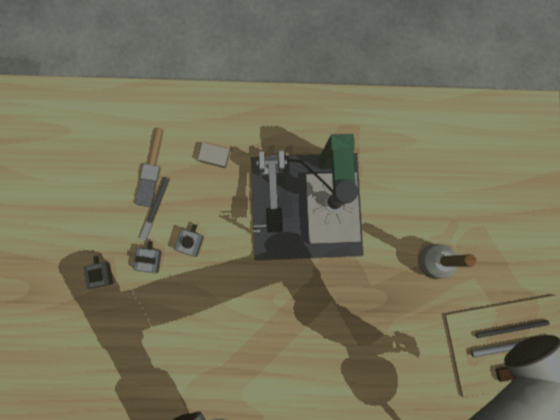

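The top view shows the key boxes at about (97,274), (147,259) and (189,241), and the paddle at (274,220). The press sits at the centre and the mallet at (440,260). I'll zoom in.

```bash
cat > h.py <<'E'
import numpy as np, cv2
from bench import arm, optics
from scipy.spatial.transform import Rotation as R
def ray(n,u,v):
    c=optics.camera_info(n);K=c["camera_matrix"];V=c["view"]
    d=np.array([(u-K[0,2])/K[0,0],-(v-K[1,2])/K[1,1],-1]);
    return -V[:3,:3].T@V[:3,3], V[:3,:3].T@d
def atz(n,u,v,z):
    o,d=ray(n,u,v); return o+d*(z-o[2])/d[2]
def tri(rs):
    A=np.zeros((3,3));b=np.zeros(3)
    for o,d in rs:
        d=d/np.linalg.norm(d);P=np.eye(3)-np.outer(d,d);A+=P;b+=P@o
    x=np.linalg.solve(A,b);return x,[np.linalg.norm(np.cross(x-o,d/np.linalg.norm(d))) for o,d in rs]
def wray(u,v,s):
    c=optics.camera_info("wrist");K=c["camera_matrix"];T=c["T_tool_cam"]
    x,y=u-K[0,2],v-K[1,2];r=np.hypot(x,y);t=r/K[0,0]
    d=np.array([np.sin(t)*x/r,-np.sin(t)*y/r,-np.cos(t)])
    Q=R.from_quat(s["ee_rot"]).as_matrix()
    return s["position"]+Q@T[:3,3], Q@T[:3,:3]@d
def proj(n,p):
    c=optics.camera_info(n);K=c["camera_matrix"];q=c["view"][:3,:3]@p+c["view"][:3,3]
    return K[0,2]-K[0,0]*q[0]/q[2],K[1,2]+K[1,1]*q[1]/q[2]
def crop(im,x,y,w,h,k):
    c=cv2.resize(im[y:y+h,x:x+w],None,fx=k,fy=k,interpolation=cv2.INTER_CUBIC)
    return np.clip(255*(c/255.)**0.6,0,255).astype(np.uint8)
E
python3 - <<'E'
from h import *
t=cv2.imread("pics/top0.png");s=cv2.imread("pics/side0.png")
a=crop(t,75,215,130,80,6)
a=a[:300] if 0 else cv2.resize(a,(400,246))
b=cv2.resize(crop(t,235,145,65,100,6),(220,338))
a=crop(t,80,220,133,75,3); b=crop(t,235,145,67,100,3); c=crop(s,190,130,133,90,3); d=crop(s,240,180,120,100,3)
o=np.zeros((600,800,3),np.uint8)
for im,x,y in((a,0,0),(b,400,0),(c,0,300),(d,400,300)):
    o[y:y+im.shape[0],x:x+im.shape[1]]=im
cv2.imwrite("pics/z.png",o)
E
```

```text
(no output)
```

View pics/z.png

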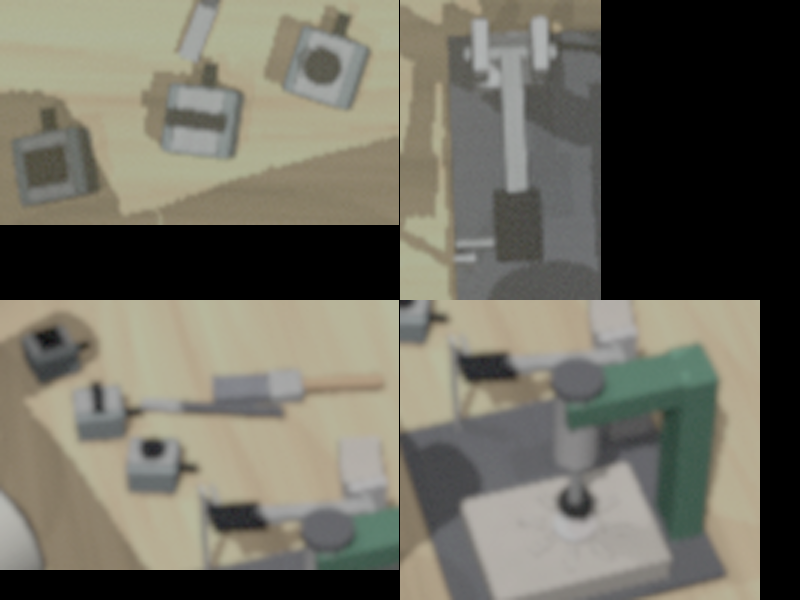

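The crops show the square key at top px (95,276) and side px (206,142), the oblong key at top px (145,260), and the round key at top px (187,242) and side px (241,180). The paddle is at top px (274,220) and side px (269,202).

Run:
```python
from h import *
for n,t,s,z in(("sq",(95.2,275.5),(205.5,142),50),("round",(187.2,242.2),(240.5,179.5),50),("pad",(274.2,219.8),(268.8,201.5),134)):
    print(n,*[np.round(q,1) for q in tri([ray("top",*t),ray("side",*s)])],atz("top",*t,z).round(1))
print("obl",atz("top",145.2,260,50).round(1),"hinge",atz("top",272,161.5,110).round(1))
print(R.from_quat(arm.read_state()["ee_rot"]).as_matrix().round(3))
```

```text
sq [442.  304.6  49.5] [0.7 0.7] [441.2 304.5  50. ]
round [527.6  90.7  44.7] [1.3 1.3] [526.1  90.   50. ]
pad [ 579.9 -115.2  131.8] [1.6 1.6] [ 578.1 -115.   134. ]
obl [481.  188.1  50. ] hinge [ 715.8 -106.9  110. ]
[[-0.957 -0.289 -0.001]
 [-0.289  0.957  0.002]
 [ 0.     0.002 -1.   ]]
```

Request:
step_arm(motion=[{"slide": [-35,37,0],"jaw": 0},{"slide": [-75,79,0],"jaw": 0},{"slide": [-115,121,0],"jaw": 0},{"slide": [-155,163,0],"jaw": 0},{"slide": [-195,205,0],"jaw": 0},{"slide": [-235,247,0],"jaw": 0},{"slide": [-275,289,0],"jaw": 0},{"slide": [-310,326,0],"jaw": 0}])

```text
$.motion[0]: bad value
```

Request:
step_arm(motion=[{"dr": [0,0,0],"slide": [-35,37,0],"jaw": 0},{"dr": [0,0,0],"slide": [-75,79,0],"jaw": 0},{"dr": [0,0,0],"slide": [-115,121,0],"jaw": 0},{"dr": [0,0,0],"slide": [-155,163,0],"jaw": 0},{"dr": [0,0,0],"slide": [-195,205,0],"jaw": 0},{"dr": [0,0,0],"slide": [-235,247,0],"jaw": 0},{"dr": [0,0,0],"slide": [-275,289,0],"jaw": 0},{"dr": [0,0,0],"slide": [-310,326,0],"jaw": 0}])

```text
clock: 1.15
position: [383.8, -194.5, 198.5]
ee_rot: [-0.147, 0.989, -0.0, 0.0]
contact_force: [1.2, -0.1, -0.2]
gripper_width: -0.2
grasp_force: 0.0
```

Request:
step_arm(motion=[{"dr": [0,0,0],"slide": [-40,42,0],"jaw": 0},{"dr": [0,0,0],"slide": [-80,84,0],"jaw": 0},{"dr": [0,0,0],"slide": [-120,126,0],"jaw": 0},{"dr": [0,0,0],"slide": [-160,168,10],"jaw": 0},{"dr": [0,0,0],"slide": [-195,205,30],"jaw": 0},{"dr": [0,0,0],"slide": [-219,231,60],"jaw": 0},{"dr": [0,0,0],"slide": [-219,231,88],"jaw": 0},{"dr": [0,0,0],"slide": [-219,231,88],"jaw": 0}])

```text
clock: 2.15
position: [524.2, 87.7, 108.0]
ee_rot: [-0.147, 0.989, -0.001, -0.003]
contact_force: [0.0, 0.1, 0.1]
gripper_width: -0.3
grasp_force: 0.0
```

Run:
```python
from h import *
s=arm.read_state();w=optics.get_image("wrist");cv2.imwrite("pics/w1.png",w)
c=optics.camera_info("wrist");K=c["camera_matrix"];T=c["T_tool_cam"]
def wp(p):
    q=np.linalg.inv(T)@np.r_[R.from_quat(s["ee_rot"]).as_matrix().T@(np.array(p)-s["position"]),1]
    t=np.arctan2(np.hypot(q[0],q[1]),-q[2]);h=np.hypot(q[0],q[1]);return K[0,2]+K[0,0]*t*q[0]/h,K[1,2]-K[0,0]*t*q[1]/h
print(s["position"],wp((526.5,90.5,50)),wp((441.5,304.5,50)),wp(s["position"]))
t=crop(optics.get_image("top"),80,200,133,95,2);w[:0]
cv2.imwrite("pics/w1.png",np.hstack([crop(w,0,0,560,420,1),np.pad(t[:, :240],((0,420-t.shape[0]),(0,0),(0,0)))]))
```

```text
[524.153199    87.73172339 107.99437609] (np.float64(282.5078135636052), np.float64(217.2053930201757)) (np.float64(529.8817286465378), np.float64(195.5810449249709)) (np.float64(279.6923549580135), np.float64(243.17662533100312))
```

View pics/w1.png

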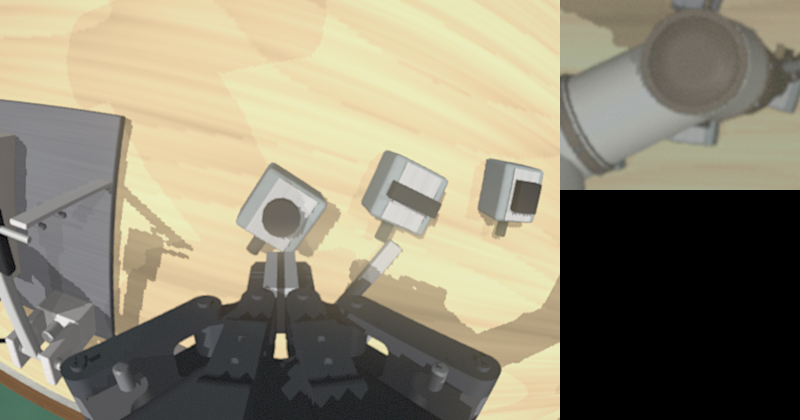

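The wrist view shows the round key at (281,216) and the square key at (528,197). Both are within about 1 px of where I predicted, so I'll press the round key.

Request:
step_arm(motion=[{"dr": [0,0,0],"slide": [-2,2,20],"jaw": 0},{"dr": [0,0,0],"slide": [-2,2,40],"jaw": 0},{"dr": [0,0,0],"slide": [-2,2,52],"jaw": 0},{"dr": [0,0,0],"slide": [-2,2,58],"jaw": 0},{"dr": [0,0,0],"slide": [-2,2,60],"jaw": 0},{"dr": [0,0,0],"slide": [-2,2,62],"jaw": 0},{"dr": [0,0,0],"slide": [-2,2,63],"jaw": 0},{"dr": [0,0,0],"slide": [-2,2,63],"jaw": 0}])

```text
clock: 3.25
position: [527.5, 90.7, 47.6]
ee_rot: [-0.146, 0.989, 0.0, 0.0]
contact_force: [-0.1, 0.3, -1.7]
gripper_width: -0.3
grasp_force: 0.0
```

Request:
step_arm(motion=[{"dr": [0,0,0],"slide": [0,0,1],"jaw": 0},{"dr": [0,0,0],"slide": [0,0,2],"jaw": 0},{"dr": [0,0,0],"slide": [0,0,3],"jaw": 0},{"dr": [0,0,0],"slide": [0,0,4],"jaw": 0},{"dr": [0,0,0],"slide": [0,0,5],"jaw": 0},{"dr": [0,0,0],"slide": [0,0,5],"jaw": 0},{"dr": [0,0,0],"slide": [0,0,5],"jaw": 0},{"dr": [0,0,0],"slide": [0,0,5],"jaw": 0}])

```text
clock: 4.25
position: [527.4, 90.6, 42.4]
ee_rot: [-0.146, 0.989, -0.0, 0.0]
contact_force: [-0.6, 0.1, -0.8]
gripper_width: -0.2
grasp_force: 0.0
```

Run:
```python
from h import *
s=arm.read_state();print(s["position"],s["contact_force"],s["wrist_torque"])
w=optics.get_image("wrist");print(arm.read_state()["contact_force"])
sd=optics.get_image("side")
cv2.imwrite("pics/w2.png",np.hstack([crop(w,200,170,160,120,2.5),crop(sd,190,120,133,100,3)]))
```

```text
[527.3867056   90.62116469  42.44489303] [-0.55219323  0.12844136 -0.80965303] [-0.02667299  0.02424185 -0.02606804]
[-0.01751021 -0.85105138 -0.05148099]
```

View pics/w2.png

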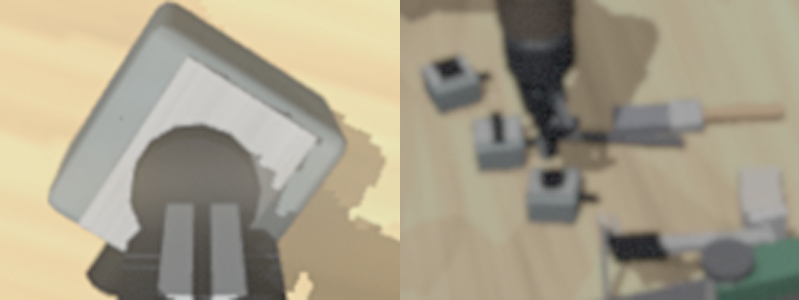

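The wrist view shows the grey finger ends at row 251, with the key behind them. The side view shows the tip at about (239,170), above the key at (241,180). I need the tip's real height.

Run:
```python
from h import *
s=arm.read_state()
print("start tip proj side",proj("side",np.array([180.8,-597.6,197.3])))
for z in(42,50,60,70,80,90): print(z,np.round(proj("side",np.array([527.4,90.6,z])),1))
o,d=wray(280,251,s); Q=R.from_quat(s["ee_rot"]).as_matrix()
ot=Q.T@(o-s["position"]);dt=Q.T@d
for x in(11,0,-11): print(x,(ot+dt*(x-ot[0])/dt[0]).round(1))
a=crop(cv2.imread("pics/side0.png"),90,310,80,80,5); 
sd=optics.get_image("side");b=crop(sd,200,130,80,80,5)
cv2.imwrite("pics/c.png",np.hstack([a,b]))
```

```text
start tip proj side (np.float64(129.8323089262996), np.float64(369.2001850858972))
42 [240.1 180.2]
50 [239.9 178.4]
60 [239.7 176.1]
70 [239.5 173.8]
80 [239.3 171.5]
90 [239.1 169.2]
11 [ 11.    0.2 -35.2]
0 [  0.    0.2 -11. ]
-11 [-11.    0.2  13.2]
```

View pics/c.png

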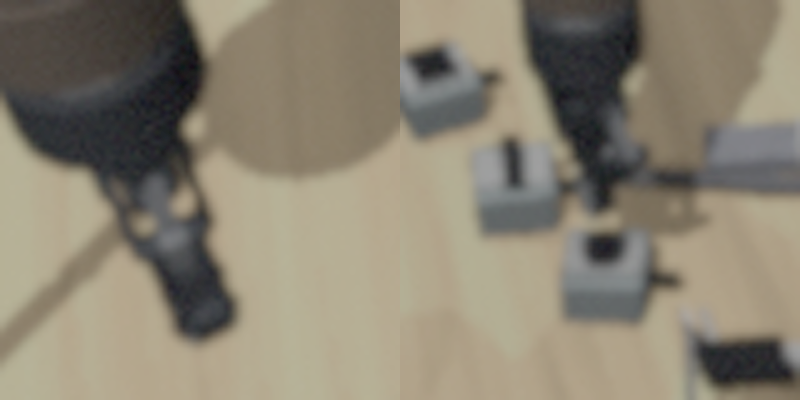

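The side view confirms the shut fingertips are about 30 mm short of the nominal TCP, with clear wood visible between the tip and the box. I'll go down slowly and watch the force.

Request:
step_arm(motion=[{"dr": [0,0,0],"slide": [0,0,2],"jaw": 0},{"dr": [0,0,0],"slide": [0,0,4],"jaw": 0},{"dr": [0,0,0],"slide": [0,0,6],"jaw": 0},{"dr": [0,0,0],"slide": [0,0,8],"jaw": 0},{"dr": [0,0,0],"slide": [0,0,9],"jaw": 0},{"dr": [0,0,0],"slide": [0,0,10],"jaw": 0},{"dr": [0,0,0],"slide": [0,0,10],"jaw": 0},{"dr": [0,0,0],"slide": [0,0,10],"jaw": 0}])

```text
clock: 5.4
position: [527.4, 90.6, 32.5]
ee_rot: [-0.146, 0.989, 0.0, 0.0]
contact_force: [1.1, -0.1, 0.4]
gripper_width: -0.1
grasp_force: 0.0
```

Run:
```python
from h import *
s=arm.read_state();print(s["position"],s["contact_force"],s["joints"])
w=optics.get_image("wrist")
sd=optics.get_image("side")
cv2.imwrite("pics/w3.png",np.hstack([crop(w,200,170,160,160,2.5),crop(sd,200,130,80,80,5)]))
```

```text
[527.40257508  90.62718969  32.45050482] [ 1.11784983 -0.1033038   0.40636992] [ 4.73418362e-01  4.17395321e-01 -4.22111446e-01 -8.73768697e-07
 -7.31211655e-01 -1.75043054e+00]
```

View pics/w3.png

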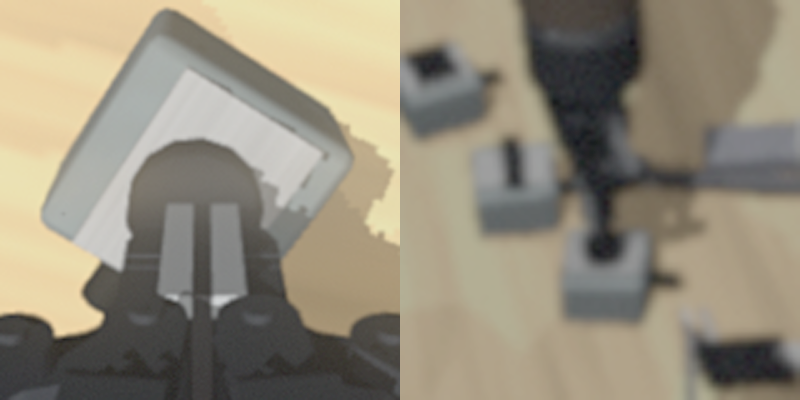

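The side view now shows the tip just reaching the top of the key, and there is still no force. I'll continue down.

Request:
step_arm(motion=[{"dr": [0,0,0],"slide": [0,0,1],"jaw": 0},{"dr": [0,0,0],"slide": [0,0,2],"jaw": 0},{"dr": [0,0,0],"slide": [0,0,3],"jaw": 0},{"dr": [0,0,0],"slide": [0,0,4],"jaw": 0},{"dr": [0,0,0],"slide": [0,0,5],"jaw": 0},{"dr": [0,0,0],"slide": [0,0,6],"jaw": 0},{"dr": [0,0,0],"slide": [0,0,6],"jaw": 0},{"dr": [0,0,0],"slide": [0,0,6],"jaw": 0}])

```text
clock: 6.5
position: [527.4, 90.6, 26.4]
ee_rot: [-0.146, 0.989, -0.0, 0.0]
contact_force: [0.2, 0.6, 0.2]
gripper_width: -0.2
grasp_force: 0.0
```

Request:
step_arm(motion=[{"dr": [0,0,0],"slide": [0,0,1],"jaw": 0},{"dr": [0,0,0],"slide": [0,0,2],"jaw": 0},{"dr": [0,0,0],"slide": [0,0,3],"jaw": 0},{"dr": [0,0,0],"slide": [0,0,4],"jaw": 0},{"dr": [0,0,0],"slide": [0,0,5],"jaw": 0},{"dr": [0,0,0],"slide": [0,0,6],"jaw": 0},{"dr": [0,0,0],"slide": [0,0,6],"jaw": 0},{"dr": [0,0,0],"slide": [0,0,6],"jaw": 0}])

```text
clock: 7.5
position: [527.4, 90.6, 20.4]
ee_rot: [-0.146, 0.989, -0.0, -0.0]
contact_force: [0.4, 0.6, 1.2]
gripper_width: -0.1
grasp_force: 0.0
```

Request:
step_arm(motion=[{"dr": [0,0,0],"slide": [0,0,1],"jaw": 0},{"dr": [0,0,0],"slide": [0,0,2],"jaw": 0},{"dr": [0,0,0],"slide": [0,0,3],"jaw": 0},{"dr": [0,0,0],"slide": [0,0,4],"jaw": 0},{"dr": [0,0,0],"slide": [0,0,4],"jaw": 0},{"dr": [0,0,0],"slide": [0,0,4],"jaw": 0},{"dr": [0,0,0],"slide": [0,0,4],"jaw": 0},{"dr": [0,0,0],"slide": [0,0,4],"jaw": 0}])

```text
clock: 8.5
position: [527.4, 90.6, 16.5]
ee_rot: [-0.146, 0.989, -0.0, 0.0]
contact_force: [-1.1, 1.2, 1.7]
gripper_width: 0.1
grasp_force: 1.1
```

Run:
```python
from h import *
s=arm.read_state();print(s["position"],s["contact_force"])
w=optics.get_image("wrist")
sd=optics.get_image("side")
cv2.imwrite("pics/w4.png",np.hstack([crop(w,200,170,160,160,2.5),crop(sd,200,130,80,80,5)]))
```

```text
[527.37644145  90.61445927  16.47428857] [-1.13641137  1.15343666  1.65354852]
```

View pics/w4.png

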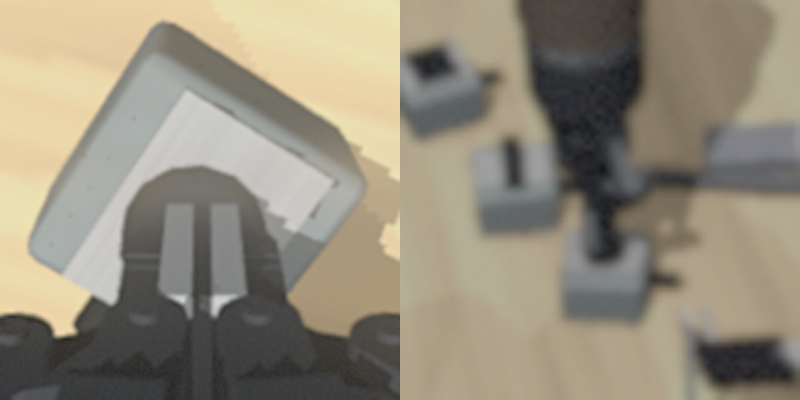

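Contact has begun: the pad force is 1.1 N and fz is 1.7 N, and the tip sits on the key. I'll press on.

Request:
step_arm(motion=[{"dr": [0,0,0],"slide": [0,0,1],"jaw": 0},{"dr": [0,0,0],"slide": [0,0,2],"jaw": 0},{"dr": [0,0,0],"slide": [0,0,3],"jaw": 0},{"dr": [0,0,0],"slide": [0,0,4],"jaw": 0},{"dr": [0,0,0],"slide": [0,0,4],"jaw": 0},{"dr": [0,0,0],"slide": [0,0,4],"jaw": 0},{"dr": [0,0,0],"slide": [0,0,4],"jaw": 0},{"dr": [0,0,0],"slide": [0,0,4],"jaw": 0}])

```text
clock: 9.6
position: [527.4, 90.6, 12.4]
ee_rot: [-0.146, 0.989, -0.0, -0.0]
contact_force: [-0.6, -0.7, 4.3]
gripper_width: -0.4
grasp_force: 2.1
```

Request:
step_arm(motion=[{"dr": [0,0,0],"slide": [0,0,1],"jaw": 0},{"dr": [0,0,0],"slide": [0,0,2],"jaw": 0},{"dr": [0,0,0],"slide": [0,0,3],"jaw": 0},{"dr": [0,0,0],"slide": [0,0,3],"jaw": 0},{"dr": [0,0,0],"slide": [0,0,3],"jaw": 0},{"dr": [0,0,0],"slide": [0,0,3],"jaw": 0},{"dr": [0,0,0],"slide": [0,0,3],"jaw": 0},{"dr": [0,0,0],"slide": [0,0,3],"jaw": 0}])

```text
clock: 10.6
position: [527.5, 90.6, 11.1]
ee_rot: [-0.147, 0.989, -0.0, 0.0]
contact_force: [-6.1, -0.1, 15.3]
gripper_width: -0.0
grasp_force: 7.6
```

The round key is bottomed: fz jumped to 15 N and z stalled at 11. I'll lift and go to the square key.

Request:
step_arm(motion=[{"dr": [0,0,0],"slide": [0,0,-15],"jaw": 0},{"dr": [0,0,0],"slide": [0,0,-40],"jaw": 0},{"dr": [0,0,0],"slide": [3,30,-50],"jaw": 0},{"dr": [0,0,0],"slide": [7,80,-50],"jaw": 0},{"dr": [0,0,0],"slide": [11,130,-50],"jaw": 0},{"dr": [0,0,0],"slide": [16,180,-50],"jaw": 0},{"dr": [0,0,0],"slide": [20,218,-45],"jaw": 0},{"dr": [0,0,0],"slide": [20,229.5,-30],"jaw": 0}])

```text
clock: 11.6
position: [441.6, 307.1, 39.5]
ee_rot: [-0.148, 0.989, 0.001, 0.001]
contact_force: [0.5, -0.7, 0.2]
gripper_width: -0.3
grasp_force: 0.0
```

Run:
```python
from h import *
s=arm.read_state();print(s["position"],s["contact_force"],R.from_quat(s["ee_rot"]).as_matrix().round(3).tolist())
```

```text
[441.59567813 307.05400039  39.51690161] [ 0.54805344 -0.71453515  0.18223042] [[-0.956, -0.292, 0.002], [-0.292, 0.956, 0.002], [-0.002, 0.002, -1.0]]
```

Request:
step_arm(motion=[{"dr": [0,0,0],"slide": [0,0,10],"jaw": 0},{"dr": [0,0,0],"slide": [0,0,18],"jaw": 0},{"dr": [0,0,0],"slide": [0,0,22],"jaw": 0},{"dr": [0,0,0],"slide": [0,0,25],"jaw": 0},{"dr": [0,0,0],"slide": [0,0,27],"jaw": 0},{"dr": [0,0,0],"slide": [0,0,29],"jaw": 0},{"dr": [0,0,0],"slide": [0,0,30],"jaw": 0},{"dr": [0,0,0],"slide": [0,0,30],"jaw": 0}])

```text
clock: 12.6
position: [442.0, 303.9, 11.1]
ee_rot: [-0.147, 0.989, -0.0, 0.0]
contact_force: [-2.1, -4.5, 12.7]
gripper_width: 0.0
grasp_force: 6.4
```

The square key is bottomed too. I'll lift and travel to the paddle.

Request:
step_arm(motion=[{"dr": [0,0,0],"slide": [0,0,-20],"jaw": 0},{"dr": [0,0,0],"slide": [0,0,-60],"jaw": 0},{"dr": [0,0,0],"slide": [0,-25,-100],"jaw": 0},{"dr": [0,0,0],"slide": [-2,-75,-120],"jaw": 0},{"dr": [0,0,0],"slide": [-3,-130,-125],"jaw": 0},{"dr": [0,0,0],"slide": [-4,-185,-125],"jaw": 0},{"dr": [0,0,0],"slide": [-5,-240,-125],"jaw": 0},{"dr": [0,0,0],"slide": [-6,-290,-125],"jaw": 0}])

```text
clock: 13.6
position: [532.6, 27.6, 134.6]
ee_rot: [-0.146, 0.989, 0.0, 0.001]
contact_force: [0.5, 0.1, 0.9]
gripper_width: 0.1
grasp_force: 0.0
```

Request:
step_arm(motion=[{"dr": [0,0,0],"slide": [-1,-45,0],"jaw": 0},{"dr": [0,0,0],"slide": [-2,-90,0],"jaw": 0},{"dr": [0,0,0],"slide": [-3,-125,0],"jaw": 0},{"dr": [0,0,0],"slide": [-3,-145,0],"jaw": 0},{"dr": [0,0,0],"slide": [-3,-152,0],"jaw": 0},{"dr": [0,0,0],"slide": [-3,-152,0],"jaw": 0},{"dr": [0,0,0],"slide": [-3,-152,0],"jaw": 0},{"dr": [0,0,0],"slide": [-3,-152,0],"jaw": 0}])

```text
clock: 14.6
position: [578.4, -115.1, 134.6]
ee_rot: [-0.147, 0.989, 0.0, 0.0]
contact_force: [-0.0, -0.2, 0.4]
gripper_width: -0.2
grasp_force: 0.0
```

Run:
```python
from h import *
s=arm.read_state();print(s["position"],s["contact_force"])
w=optics.get_image("wrist");sd=optics.get_image("side")
c=optics.camera_info("wrist");K=c["camera_matrix"];T=c["T_tool_cam"]
def wp(p):
    q=np.linalg.inv(T)@np.r_[R.from_quat(s["ee_rot"]).as_matrix().T@(np.array(p)-s["position"]),1]
    h=np.hypot(q[0],q[1]);t=np.arctan2(h,-q[2]);return np.round([K[0,2]+K[0,0]*t*q[0]/h,K[1,2]-K[0,0]*t*q[1]/h],1)
print(wp((579,-115,133)))
cv2.imwrite("pics/w5.png",np.hstack([crop(w,80,100,400,300,1),crop(sd,240,170,80,60,5)]))
```

```text
[ 578.37771481 -115.06524764  134.61234045] [-0.02241685 -0.1544783   0.36389389]
[279.5 243.1]
```

View pics/w5.png

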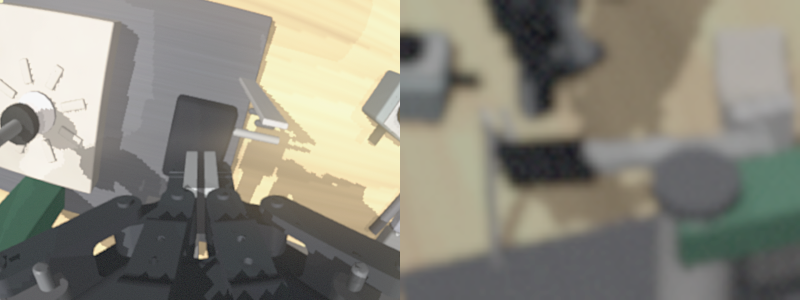

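The wrist and side views show the tip above the middle of the paddle, with the pointer and gauge clear on the +y side. Descending.

Request:
step_arm(motion=[{"dr": [0,0,0],"slide": [0,0,10],"jaw": 0},{"dr": [0,0,0],"slide": [0,0,20],"jaw": 0},{"dr": [0,0,0],"slide": [0,0,28],"jaw": 0},{"dr": [0,0,0],"slide": [0,0,33],"jaw": 0},{"dr": [0,0,0],"slide": [0,0,37],"jaw": 0},{"dr": [0,0,0],"slide": [0,0,40],"jaw": 0},{"dr": [0,0,0],"slide": [0,0,42],"jaw": 0},{"dr": [0,0,0],"slide": [0,0,42],"jaw": 0}])

```text
clock: 15.7
position: [578.2, -116.1, 92.5]
ee_rot: [-0.146, 0.989, -0.0, -0.0]
contact_force: [-3.2, -0.0, 4.5]
gripper_width: -0.1
grasp_force: 2.1
```

Request:
step_arm(motion=[{"dr": [0,0,0],"slide": [0,0,3],"jaw": 0},{"dr": [0,0,0],"slide": [0,0,6],"jaw": 0},{"dr": [0,0,0],"slide": [0,0,9],"jaw": 0},{"dr": [0,0,0],"slide": [0,0,12],"jaw": 0},{"dr": [0,0,0],"slide": [0,0,14],"jaw": 0},{"dr": [0,0,0],"slide": [0,0,16],"jaw": 0},{"dr": [0,0,0],"slide": [0,0,17],"jaw": 0},{"dr": [0,0,0],"slide": [0,0,17],"jaw": 0}])

```text
clock: 16.7
position: [577.2, -116.1, 75.3]
ee_rot: [-0.146, 0.989, 0.0, -0.001]
contact_force: [-4.5, -0.7, 6.9]
gripper_width: -0.0
grasp_force: 3.0
```

Run:
```python
from h import *
s=arm.read_state();print(s["position"],s["contact_force"])
w=optics.get_image("wrist");sd=optics.get_image("side")
cv2.imwrite("pics/w6.png",np.hstack([crop(w,240,170,133,150,3),crop(sd,245,180,50,56,8)]))
```

```text
[ 577.18050445 -116.14266302   75.28081375] [-4.47380044 -0.66500759  6.93154596]Traceback (most recent call last):
  File "<stdin>", line 4, in <module>
    return _nx.concatenate(arrs, 1, dtype=dtype, casting=casting)
           ~~~~~~~~~~~~~~~^^^^^^^^^^^^^^^^^^^^^^^^^^^^^^^^^^^^^^^
ValueError: all the input array dimensions except for the concatenation axis must match exactly, but along dimension 0, the array at index 0 has size 450 and the array at index 1 has size 448
```

Run:
```python
from h import *
s=arm.read_state();print(s["position"],s["contact_force"])
w=optics.get_image("wrist");sd=optics.get_image("side")
for z in(135,113,100,87): print(z,(np.array(proj("side",np.array([564,-75,z])))-[245,180])*8)
cv2.imwrite("pics/w6.png",np.hstack([crop(w,240,170,132,150,3),cv2.resize(crop(sd,245,180,50,56,8),(400,450))]))
```

```text
[ 577.1892601  -116.12717144   75.36002901] [-5.4475445  -0.51179799  6.65183806]
135 [120.95613016  98.34747569]
113 [123.13302622 140.87859587]
100 [124.39949281 165.62219458]
87 [125.65150184 190.08332875]
```

View pics/w6.png

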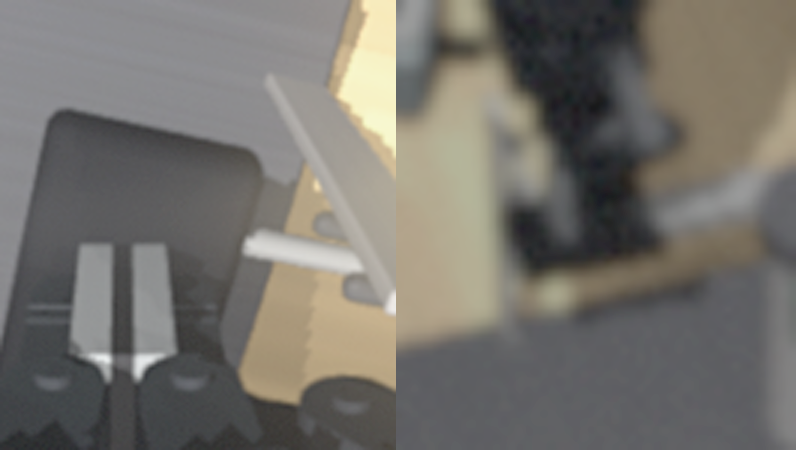

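The wrist view shows the pointer (about (345,262)) between the bar ends at (330,222) and (362,288), roughly 2–3 mm above midway. That agrees with the reported z, so I'll go 2 mm lower and hold.

Request:
step_arm(motion=[{"dr": [0,0,0],"slide": [0,0,1],"jaw": 0},{"dr": [0,0,0],"slide": [0,0,2],"jaw": 0},{"dr": [0,0,0],"slide": [0,0,2],"jaw": 0},{"dr": [0,0,0],"slide": [0,0,2],"jaw": 0},{"dr": [0,0,0],"slide": [0,0,2],"jaw": 0},{"dr": [0,0,0],"slide": [0,0,2],"jaw": 0},{"dr": [0,0,0],"slide": [0,0,2],"jaw": 0},{"dr": [0,0,0],"slide": [0,0,2],"jaw": 0}])

```text
clock: 17.9
position: [577.1, -116.1, 73.5]
ee_rot: [-0.146, 0.989, 0.0, -0.001]
contact_force: [-5.0, -0.5, 6.8]
gripper_width: 0.3
grasp_force: 3.3
```

Request:
step_arm(motion=[{"dr": [0,0,0],"slide": [0,0,0],"jaw": 0},{"dr": [0,0,0],"slide": [0,0,0],"jaw": 0},{"dr": [0,0,0],"slide": [0,0,0],"jaw": 0},{"dr": [0,0,0],"slide": [0,0,0],"jaw": 0},{"dr": [0,0,0],"slide": [0,0,0],"jaw": 0},{"dr": [0,0,0],"slide": [0,0,0],"jaw": 0},{"dr": [0,0,0],"slide": [0,0,0],"jaw": 0},{"dr": [0,0,0],"slide": [0,0,0],"jaw": 0}])

```text
clock: 18.9
position: [577.1, -116.1, 73.5]
ee_rot: [-0.146, 0.989, 0.0, -0.001]
contact_force: [-5.4, -0.6, 7.0]
gripper_width: 0.1
grasp_force: 3.3
```

Request:
step_arm(motion=[{"dr": [0,0,0],"slide": [0,0,0],"jaw": 0},{"dr": [0,0,0],"slide": [0,0,0],"jaw": 0},{"dr": [0,0,0],"slide": [0,0,0],"jaw": 0},{"dr": [0,0,0],"slide": [0,0,0],"jaw": 0},{"dr": [0,0,0],"slide": [0,0,0],"jaw": 0},{"dr": [0,0,0],"slide": [0,0,0],"jaw": 0},{"dr": [0,0,0],"slide": [0,0,0],"jaw": 0},{"dr": [0,0,0],"slide": [0,0,0],"jaw": 0}])

```text
clock: 19.9
position: [577.2, -116.2, 73.5]
ee_rot: [-0.146, 0.989, 0.0, -0.001]
contact_force: [-5.0, -0.2, 7.0]
gripper_width: -0.3
grasp_force: 3.3
```

Request:
step_arm(motion=[{"dr": [0,0,0],"slide": [0,0,0],"jaw": 0},{"dr": [0,0,0],"slide": [0,0,0],"jaw": 0},{"dr": [0,0,0],"slide": [0,0,0],"jaw": 0},{"dr": [0,0,0],"slide": [0,0,0],"jaw": 0},{"dr": [0,0,0],"slide": [0,0,0],"jaw": 0},{"dr": [0,0,0],"slide": [0,0,0],"jaw": 0},{"dr": [0,0,0],"slide": [0,0,0],"jaw": 0},{"dr": [0,0,0],"slide": [0,0,0],"jaw": 0}])

```text
clock: 20.9
position: [577.1, -116.2, 73.5]
ee_rot: [-0.146, 0.989, 0.0, -0.001]
contact_force: [-5.4, -1.7, 6.4]
gripper_width: -0.2
grasp_force: 3.3
```

Request:
step_arm(motion=[{"dr": [0,0,0],"slide": [0,0,0],"jaw": 0},{"dr": [0,0,0],"slide": [0,0,0],"jaw": 0},{"dr": [0,0,0],"slide": [0,0,0],"jaw": 0},{"dr": [0,0,0],"slide": [0,0,0],"jaw": 0},{"dr": [0,0,0],"slide": [0,0,0],"jaw": 0},{"dr": [0,0,0],"slide": [0,0,0],"jaw": 0},{"dr": [0,0,0],"slide": [0,0,0],"jaw": 0},{"dr": [0,0,0],"slide": [0,0,0],"jaw": 0}])

```text
clock: 21.9
position: [577.1, -116.2, 73.4]
ee_rot: [-0.146, 0.989, 0.0, -0.001]
contact_force: [-5.7, -0.4, 6.1]
gripper_width: -0.0
grasp_force: 3.3
```

```bash
python3 -c "
from bench import arm
print(arm.job_done())"
```

```text
the job is handed in; nothing more can be done
None
```

I pushed the round key and then the square key fully down and released each. The lever has been held steady at about level for 4 s, and I handed the job in with the gripper still pressing it; I took no picture to check that the keys came back up or of the pointer after the last 2 mm.

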